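Make up the fittings kits for two cupboard doors

TASK

Make up two kits of fittings for the kitchen doors: both cup hinges and the large knob go into the cardboard carton for the wall cupboard, and the short bow handle and the magnetic catch go into the white plastic tub for the base cupboard. Set every piece down, without dropping it, the same way up as it lies now, flat on the bottom of its box and none on top of another. Leave the long bow handle and the small knob where they lie.

Things in the scene. Friction and masses are not known exactly. Their poses are not given: they have to be found in the camera images.
- hinge_a: Steel cup hinge lying cup down, 97 long x 58 wide x 16 high, 90 g. Origin: underside of its waist, the balance point; x from mounting plate to cup, z up. Waist: straight arm 16 wide (y), sides z = 2 to 16, clear from x = -28 to +13. Cup 35 diameter, 11.5 deep at x = +31, under a flange 58 wide (x = 20 to 42, top at z = 13.5); plate wings 50 wide, 4 thick at x = -44 to -28.
- hinge_b: The second cup hinge, exactly like hinge_a, same origin and axes.
- large_knob: Round mushroom-shaped steel cupboard knob standing on its foot, the larger of two: head 38 in diameter (widest from 19 to 26 above the counter), 34 high, foot 25 in diameter, 80 g. Origin: centre of its underside; z up the axis.
- short_pull: Steel bow handle lying on its side, the shorter of two: bar 10 wide, 11 high, bent to an open arch 106 long and 33 deep, 70 g. Origin: under the middle of the bar's straight middle part (56 long along x, 10 wide along y). x along the bar; the two feet point to -y and end at y = -28, x = +48 and -48; z up. A finger fits inside the arch.
- catch: White plastic magnetic door catch: body 46 long (x) x 17 wide (y, from -8.5 to +8.5) x 15 high, with steel pole plates along its +y side and a thin screw ear at each end (64 long overall, ears 3 thick), 30 g. Origin: middle of the underside; z up.
- long_pull: The longer steel bow handle, same make as short_pull but 170 long, lying on its side at the far side of the stock. Not needed: it stays where it lies. Origin and axes as for short_pull; feet at x = +80 and -80.
- small_knob: The smaller steel knob, same shape as large_knob but 21 in head diameter and 18 high. Not needed: it stays where it lies. Origin: centre of its underside.
- carton: Cut-down brown cardboard carton with a green band on its long sides, open on top, fixed: outside 236 (x) x 160 (y) x 40 high, walls and bottom 4 thick, so inside 228 x 152 with its floor 4 above the counter. Origin: centre of its underside; x along its long side, z up.
- tub: White plastic storage tub, open on top, fixed: outside 190 (x) x 150 (y) x 45 high, walls and bottom 4 thick, so inside 182 x 142 with its floor 4 above the counter; a rim 4 wide round the outside of the top and a carry lip at each end (216 overall). Origin: centre of its underside; x along its long side, z up.

How it is judged (in metres and radians):
At the end, for the whole second after the job is handed in: Cup hinges and large knob in the carton, short bow handle and catch in the tub: each origin inside the walls and under 10 mm above the box's underside (floor at 4 mm), right way up within 0.15 rad, at rest. Long handle and small knob moved no more than 15 mm (x of hinge_a in the frame of carton between -0.114 and 0.114 m and y of hinge_a in the frame of carton between -0.076 and 0.076 m and z of each of hinge_a, hinge_b, large_knob in the frame of carton below 0.01 m and angle between each of hinge_a, hinge_b, large_knob, short_pull, catch's own z axis and vertical below 0.15 rad and linear speed of each of hinge_a, hinge_b, large_knob, short_pull, catch below 0.02 m/s and angular speed of each of hinge_a, hinge_b, large_knob, short_pull, catch below 0.3 rad/s and x of hinge_b in the frame of carton between -0.114 and 0.114 m and y of hinge_b in the frame of carton between -0.076 and 0.076 m and x of large_knob in the frame of carton between -0.114 and 0.114 m and y of large_knob in the frame of carton between -0.076 and 0.076 m and x of short_pull in the frame of tub between -0.091 and 0.091 m and y of short_pull in the frame of tub between -0.071 and 0.071 m and z of each of short_pull, catch in the frame of tub below 0.01 m and x of catch in the frame of tub between -0.091 and 0.091 m and y of catch in the frame of tub between -0.071 and 0.071 m and distance of each of long_pull, small_knob from where it was at the start of the episode below 0.015 m); the robot touches nothing.
It fails at once if a piece left behind (the long bow handle or the small knob) is moved by more than 15 mm (distance of any of long_pull, small_knob from where it was at the start of the episode above 0.015 m).
It fails at once if a piece is dropped (in the air with its underside more than 70 mm above the counter and not held by the fingers) ((height (world z) of hinge_a above 0.07 m and contact force between the fingers and hinge_a below 0.05 N) or (height (world z) of hinge_b above 0.07 m and contact force between the fingers and hinge_b below 0.05 N) or (height (world z) of large_knob above 0.07 m and contact force between the fingers and large_knob below 0.05 N) or (height (world z) of short_pull above 0.07 m and contact force between the fingers and short_pull below 0.05 N) or (height (world z) of catch above 0.07 m and contact force between the fingers and catch below 0.05 N)).
It also fails if it takes over 112 s, if anything falls off the work surface, if the arm or the gripper's body presses on something with over 40 N, if the wrist force passes 120 N, or if a joint passes its speed limit or range.

ROBOT

A 6-joint arm with a two-finger parallel gripper is mounted at the origin on the work surface. World frame = base frame: x ahead of the robot, y to its left, z up, the work surface at z = 0. Lengths are in mm, angles in rad, forces in N, time in s.
With the tool pointing down it reaches from about 350 to 875 mm from the base axis. Payload 4.2 kg.
Tool frame: the origin (TCP) lies midway between the tips of the shut fingers; the grasp point (between the pads) lies 19 mm behind it; z points along the fingers, y is the line along which they close (so a half turn about z gives the same grasp; the last joint's range is limited). The gripper opens to 85 mm and grips with 20 to 120 N. Pads are 22 mm wide; open, the fingers measure 114 mm over their backs; the gripper's body (76 mm by 85 mm) begins 54 mm behind the grasp point. The pads swing forward as they close: fully open they stand 13 mm farther back than shut.
Start: joints at [-1.067, 0.385, 0.008, 0, -1.194, -0.259], TCP at [151.494, -606.341, 231.312] pointing down, gripper open.
Joint ranges: [-3.14, 3.14], [-1.21, 2.06], [-1.07, 1.41], [-3.16, 2.05], [-2.99, -0.16], [-3.1, 3.1]. Speed limits (rad/s): [2.79, 2.79, 3.14, 3.14, 3.14, 3.14].

INTERFACE

Orientations are given as a unit quaternion [x, y, z, w].
In Python, from bench import * gives the robot as it stands.
- The arm moves only by the tool drive_tool, never from a script. Its argument "plan" is a list that holds one entry, the list of rows, each a list of 5 numbers: the closure, from -1 (fully open) to 1 (shut), then the shift along the world's x, y, z in mm, then the turn about the world's z in degrees. A call has 1 to 20 rows; each row shifts and turns the commanded pose from where the row before left it; what a row does not reach is not made up. A row lasts 1/12 s, in which the tool goes at most 41.7 mm and 7.16 degrees, less where a joint would pass 70% of its speed; a pose out of reach is approached as far as the arm can. A call is refused whole if a number of a shift passes 41.7 or a number of a turn 7.16, either way. A call with a gripper value outside its range is refused whole. The fingers move at their own pace and stop on an object; the grip force is fixed at half the most. Time passes only in rows, so rows that do not move let the fingers close. It gives the time, the measured TCP pose, the force, the opening and the grip force at its end, in the units of the state.
- read_state(): the state, without advancing time (a new reading comes with each control period).
- get_image(name): name is "scene" or "top" or "wrist"; returns (picture, depth): 384x512x3 uint8, red, green, blue; 384x512 float32, mm along the optical axis (not along the pixel's ray), 0 where there is no reading.
- camera_model(name): a dict with "fx", "fy", "cx", "cy" (pixels), "R" (3x3) and "t" (3): a world point X has camera coordinates R X + t; the wrist camera has in their place "mount" (4x4, takes a point from camera to tool coordinates, whose origin is the TCP and whose axes are the flange's). Camera axes: x right, y down, z forward; pixel columns grow to the right and rows downward; lengths in mm; the calibration is good to about 2 mm. A picture is of the moment at which its call begins: read the wrist's pose just before it. camera_model takes no time and is no camera call.
- job_done(): hands the job in; it is judged then, once.
The state is a dict: "clock": time; "joints": joint angles; "joint_vel": joint speeds; "joint_efforts": joint torques, N m; "position": TCP position; "ee_rot": TCP orientation; "contact_force": force on the tool from outside, world axes, zero at the start; "wrist_torque": the same for the moment, N m; "gripper_width": finger opening in mm; "grasp_force": force on a finger pad.
Only numpy, scipy, OpenCV 4.12 (cv2) and the standard library are available. Lean on these libraries where they do the work, as an engineer would, in place of code of your own. Each camera call takes 0.05 s, during which the arm holds its last target. There are 200 camera calls.

## Working session

There is one attempt and no reset: what is moved stays moved. The work goes in short steps, Python scripts to look and compute and a tool call to move; the robot and the scene stay as the last step left them, time stands still between calls to the robot, and variables do not carry over. Pictures are saved under pics/ and viewed, at most 14 in all, crops included, and the job is handed in when it is done.

Besides the shell and the picture viewer there is one more tool, called after ">>>" by a JSON object that holds its "method" and its "body". drive_tool: Moves the arm, as the interface text tells. Its arguments: {"type":"object","properties":{"plan":{"type":"array"}},"required":["plan"]}

```bash
ls; mkdir -p pics; python3 - <<'E'
from bench import *
import cv2,numpy as np
s=read_state(); print({k:np.round(v,3).tolist() for k,v in s.items()})
for n in ["scene","top"]:
    p,d=get_image(n); cv2.imwrite(f"pics/{n}0.png",cv2.cvtColor(p,cv2.COLOR_RGB2BGR)); np.savez(f"{n}0.npz",p=p,d=d)
    print(n,{k:np.round(v,4).tolist() for k,v in camera_model(n).items()})
print(camera_model("wrist"))
E
```

```text
pics
{'clock': 0.0, 'joints': [-1.067, 0.386, 0.007, -0.001, -1.194, -0.259], 'joint_vel': [-0.0, 0.0, 0.0, 0.0, 0.0, 0.001], 'joint_efforts': [0.001, -39.229, 18.84, 4.186, -0.005, 0.0], 'position': [151.36, -605.783, 230.222], 'ee_rot': [-0.122, 0.993, 0.001, -0.0], 'contact_force': [0.045, -0.232, -0.292], 'wrist_torque': [-0.03, 0.007, -0.002], 'grasp_force': 0.0, 'gripper_width': 85.561}
scene {'fx': 414.6805, 'fy': 414.6805, 'cx': 255.3361, 'cy': 190.7599, 'R': [[0.6794, 0.7336, 0.0172], [0.5738, -0.5165, -0.6356], [-0.4574, 0.4417, -0.7718]], 't': [-401.8548, -308.6347, 1185.419]}
top {'fx': 440.6749, 'fy': 440.6749, 'cx': 255.837, 'cy': 191.2609, 'R': [[-0.0122, -0.9998, 0.0173], [-0.997, 0.0109, -0.0761], [0.0759, -0.0182, -0.9969]], 't': [-11.2366, 568.4689, 1106.6343]}
{'fx': 319.2388058043074, 'fy': 319.2388058043074, 'cx': 254.18692044529888, 'cy': 192.18092590265326, 'mount': array([[ 6.20045661e-04, -9.66054429e-01, -2.58337872e-01,
         6.52195757e+01],
       [ 9.99999807e-01,  5.88054142e-04,  2.01105755e-04,
         2.62056797e-01],
       [-4.23624492e-05, -2.58337947e-01,  9.66054607e-01,
        -1.43178045e+02],
       [ 0.00000000e+00,  0.00000000e+00,  0.00000000e+00,
         1.00000000e+00]])}
```

View pics/top0.png

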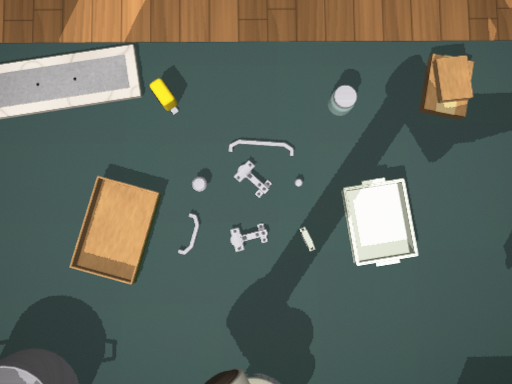

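View pics/scene0.png

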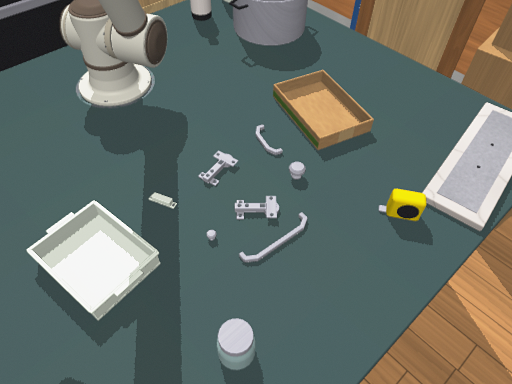

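The top view shows the carton at about (115,230) and the tub at (380,222). The hinges are at (252,178) and (248,237), the large knob at (199,184) and the short pull at (190,234). The catch is at (307,239), the small knob at (298,183) and the long pull at (262,146). The scene view shows the same layout with all of them clear of each other.

```bash
cat > h.py <<'E'
from bench import *
import cv2,numpy as np
from scipy.spatial.transform import Rotation as Ro
def pose(name,s=None):
    m=camera_model(name); K=(m["fx"],m["fy"],m["cx"],m["cy"])
    if name!="wrist": R=np.array(m["R"]);t=np.array(m["t"]);return K,R.T,-R.T@t
    Rt=Ro.from_quat(s["ee_rot"]).as_matrix();M=np.array(m["mount"])
    return K,Rt@M[:3,:3],Rt@M[:3,3]+np.array(s["position"])
def ray(P,uv):
    (fx,fy,cx,cy),R,c=P; uv=np.atleast_2d(uv).astype(float)
    d=np.c_[(uv[:,0]-cx)/fx,(uv[:,1]-cy)/fy,np.ones(len(uv))]@R.T
    return c,d
def onplane(P,uv,z):
    c,d=ray(P,uv); return c+d*((z-c[2])/d[:,2])[:,None]
def tri(P1,u1,P2,u2):
    c1,d1=ray(P1,u1);c2,d2=ray(P2,u2);d1=d1[0];d2=d2[0]
    k=np.linalg.lstsq(np.c_[d1,-d2],c2-c1,rcond=None)[0]
    a=c1+k[0]*d1;b=c2+k[1]*d2
    return (a+b)/2,np.linalg.norm(a-b)
def proj(P,X):
    (fx,fy,cx,cy),R,c=P; q=(np.atleast_2d(X)-c)@R; return np.c_[q[:,0]/q[:,2]*fx+cx,q[:,1]/q[:,2]*fy+cy]
def blobs(p,thr=110,amin=15,roi=None):
    g=p.min(2); m=(g>thr).astype(np.uint8)
    if roi: z=np.zeros_like(m);x0,y0,x1,y1=roi;z[y0:y1,x0:x1]=m[y0:y1,x0:x1];m=z
    n,l,st,ce=cv2.connectedComponentsWithStats(m)
    return l,[(i,st[i],ce[i]) for i in range(1,n) if st[i,4]>=amin]
def save(name,p,roi=None,k=1):
    if roi: x0,y0,x1,y1=roi;p=p[y0:y1,x0:x1]
    cv2.imwrite(f"pics/{name}.png",cv2.cvtColor(cv2.resize(p,None,fx=k,fy=k,interpolation=cv2.INTER_CUBIC),cv2.COLOR_RGB2BGR))
E
python3 - <<'E'
from h import *
T=np.load("top0.npz");S=np.load("scene0.npz");Pt=pose("top");Ps=pose("scene")
for nm,D,P,roi in (("top",T,Pt,(165,125,335,265)),("scene",S,Ps,(140,110,320,270))):
    l,b=blobs(D["p"],100,12,roi)
    print(nm)
    for i,st,ce in b:
        ys,xs=np.nonzero(l==i);X=onplane(P,np.c_[xs,ys],8)[:,:2]
        r=cv2.minAreaRect(X.astype(np.float32))
        print(i,st[:].tolist(),ce.round(1),"mean",X.mean(0).round(1),"rect",np.round(r[0],1),np.round(r[1],1),round(r[2],1))
save("topc",T["p"],(165,130,335,260),4.5)
c=np.array
for nm,q in (("carton",[(98,177),(159,191),(132,284),(71,268)]),("tub",[(345,189),(402,179),(417,257),(356,265)])):
    print(nm,onplane(Pt,q,40 if nm=="carton" else 45).round(0).tolist())
E
```

```text
top
1 [228, 139, 66, 17, 347] [261.1 144.4] mean [692.  -33.3] rect [685.9 -32.5] [170.5  33.6] 85.7
2 [234, 160, 38, 38, 507] [251.7 178. ] mean [603.9  -7.7] rect [600.8  -9.1] [97.6 59. ] 44.2
3 [192, 177, 15, 15, 180] [198.8 183.9] mean [590.  129.3] rect [589.8 128.9] [36.2 36.5] 89.8
4 [295, 179, 8, 8, 52] [298.2 182.4] mean [ 591.4 -128.4] rect [ 591.  -129.3] [18.2 18.3] 88.9
5 [178, 213, 21, 42, 239] [191.1 234.7] mean [459.3 149.3] rect [460.6 153.7] [ 34.2 106.8] 74.0
6 [230, 223, 38, 29, 527] [247.  236.6] mean [452.6   6. ] rect [451.5   2.1] [60.7 98.2] 10.2
7 [299, 227, 16, 24, 177] [307.1 238.5] mean [ 445.9 -148.6] rect [ 446.  -148.8] [63.9 19.7] 23.0
scene
1 [296, 110, 24, 27, 332] [311.5 118.7] mean [485.6 298.8] rect [492.8 283.3] [ 61.9 101.3] 48.4
2 [255, 124, 28, 31, 219] [266.  141.2] mean [466.9 150.9] rect [462.9 155.9] [ 35.7 112.3] 74.6
3 [198, 150, 41, 36, 493] [217.7 166.5] mean [453.4   7.4] rect [452.7   4.5] [ 59.6 100.9] 15.2
4 [289, 161, 17, 18, 224] [296.6 169.2] mean [583.5 139.2] rect [585.  139.7] [38.3 54. ] 48.1
5 [148, 192, 29, 17, 242] [162.3 199.8] mean [ 449.2 -146.5] rect [ 449.9 -145.2] [64.6 24.7] 24.2
6 [234, 195, 46, 24, 603] [257.9 207.2] mean [604.4  -4.7] rect [600.7  -5.1] [98. 61.] 50.0
7 [239, 212, 69, 50, 534] [275.5 241.6] mean [693.  -36.9] rect [686.9 -30.1] [172.3  36.3] 85.7
8 [206, 229, 10, 12, 84] [210.9 234. ] mean [ 590.5 -124.1] rect [ 590.7 -123. ] [20.  24.1] 89.9
9 [140, 236, 21, 34, 494] [148.  255.7] mean [ 546.8 -248.1] rect [ 541.4 -240.2] [38.4 80.8] 57.2
carton [[607.0, 378.0, 40.0], [570.0, 226.0, 40.0], [341.0, 291.0, 40.0], [382.0, 441.0, 40.0]]
tub [[570.0, -242.0, 45.0], [594.0, -387.0, 45.0], [398.0, -418.0, 45.0], [380.0, -264.0, 45.0]]
```

View pics/topc.png

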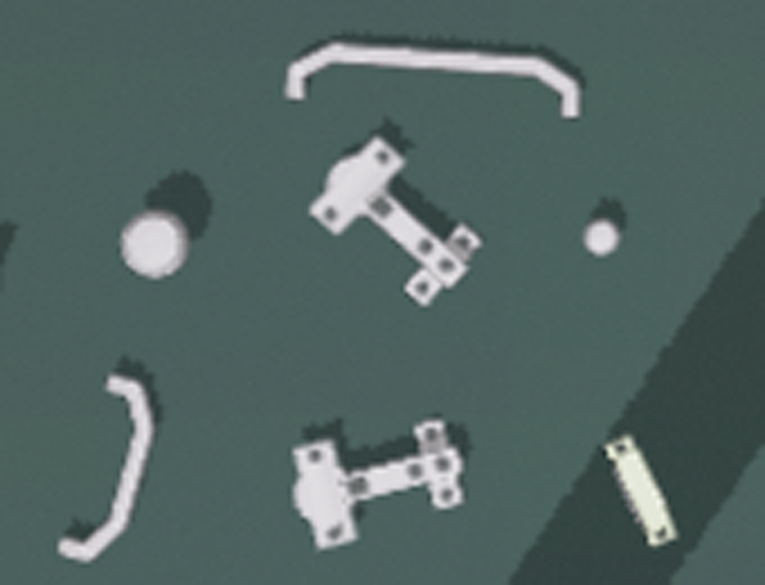

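The crop shows both hinge arms clearly. The far hinge's cup is at the upper left and the near hinge's cup at the left. The handles, knobs and catch all stand apart. Next I'll take closer wrist views from two places.

>>> {"method": "drive_tool", "body": {"plan": [[[-1,20,31,1,0],[-1,20,31,1,0],[-1,20,31,1,0],[-1,20,31,1,0],[-1,20,31,1,0],[-1,20,31,1,0],[-1,20,31,1,0],[-1,20,31,1,0],[-1,20,31,1,0],[-1,20,31,1,0],[-1,20,31,1,0],[-1,20,31,1,0],[-1,20,31,1,0],[-1,20,31,1,0],[-1,20,31,1,0],[-1,20,31,1,0],[-1,20,31,1,0],[-1,0,0,0,0],[-1,0,0,0,0]]]}}

```text
clock: 1.68
position: [492.0, -77.8, 247.6]
ee_rot: [-0.124, 0.992, 0.0, -0.001]
contact_force: [-0.1, -0.7, -0.5]
gripper_width: 85.5
grasp_force: 0.0
```

```bash
cat >> h.py <<'E'
def wshot(fn):
    s=read_state();p,d=get_image("wrist");np.savez(fn,p=p,d=d,q=s["ee_rot"],x=s["position"]);return p
def wload(fn):
    D=np.load(fn);return D["p"],D["d"],pose("wrist",{"ee_rot":D["q"],"position":D["x"]})
E
python3 - <<'E'
from h import *
s=read_state();print(s["clock"],s["position"],s["ee_rot"],np.round(s["joints"],2))
save("w1",wshot("w1.npz"))
E
```

```text
1.6833 [491.96147981 -77.76199035 247.62933112] [-1.23599413e-01  9.92331946e-01  1.14559746e-04 -6.93848820e-04] [ 0.17  0.16 -0.27 -0.   -1.15 -1.49]
```

View pics/w1.png

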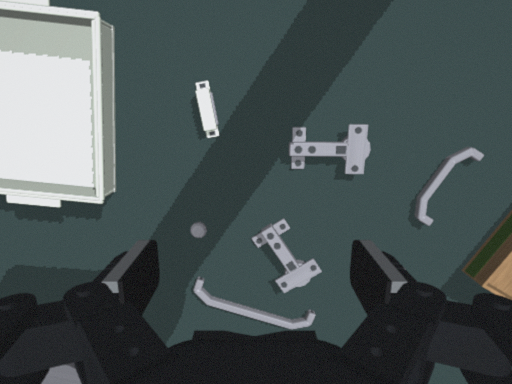

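The wrist view shows the catch at (207,110), hinges at (335,149) and (287,257), the short pull at (440,185) and the small knob at (198,229). The large knob is hidden behind a finger. I'll shift +y for the second view.

>>> {"method": "drive_tool", "body": {"plan": [[[-1,-10,30,0,0],[-1,-10,30,0,0],[-1,-10,30,0,0],[-1,-10,30,0,0],[-1,-10,30,0,0],[-1,0,0,0,0],[-1,0,0,0,0]]]}}

```text
clock: 2.32
position: [440.7, 70.6, 248.4]
ee_rot: [-0.123, 0.992, 0.0, 0.0]
contact_force: [-0.4, 1.1, 0.2]
gripper_width: 85.4
grasp_force: 0.0
```

```bash
python3 - <<'E'
from h import *
p=wshot("w2.npz");save("w2",p)
for f in ("w1","w2"):
    p,d,P=wload(f+".npz");l,b=blobs(p,85,60,(0,0,512,330))
    print(f)
    for i,st,ce in b:
        if st[4]>4000: continue
        ys,xs=np.nonzero(l==i);X=onplane(P,np.c_[xs,ys],8)[:,:2]
        r=cv2.minAreaRect(X.astype(np.float32))
        print(i,st.tolist(),ce.round(1),"mean",X.mean(0).round(1),"rect",np.round(r[0],1),np.round(r[1],1),round(r[2],1))
E
```

```text
w1
2 [195, 80, 25, 59, 910] [206.8 108.4] mean [ 443.8 -146.3] rect [ 444.7 -145.8] [64.9 19.8] 24.2
3 [289, 124, 82, 51, 2168] [333.4 148.3] mean [451.7  10.2] rect [454.    6.2] [59.9 97.4] 14.2
4 [417, 147, 67, 79, 990] [443.8 179.9] mean [455.7 153.6] rect [460. 157.] [ 35.9 106.8] 73.8
11 [251, 218, 71, 75, 1730] [286.9 257.7] mean [603.6  -4.5] rect [602.6  -7.2] [99.4 60.7] 47.5
12 [191, 223, 15, 15, 183] [197.9 229.9] mean [ 593.7 -125.9] rect [ 593.9 -125.8] [19.3 18. ] 12.0
13 [483, 252, 29, 45, 679] [501.4 277.9] mean [561.4 281.3] rect [560.7 274.4] [64.9 36.9] 25.9
15 [193, 276, 123, 54, 1389] [250.8 309.7] mean [690.9 -31.2] rect [683.5 -29.5] [171.3  38.9] 85.7
16 [102, 281, 17, 12, 121] [111.9 285.5] mean [ 700.6 -221.9] rect [ 702.7 -224.1] [16.6 20.1] 14.2
17 [391, 281, 16, 12, 120] [396.4 285.5] mean [606.5 149.2] rect [607.4 152. ] [16.6 19.6] 14.2
w2
3 [499, 280, 13, 19, 126] [506.8 290.4] mean [526.9 445.8] rect [527.1 443.2] [28. 16.] 25.9
```

View pics/w2.png

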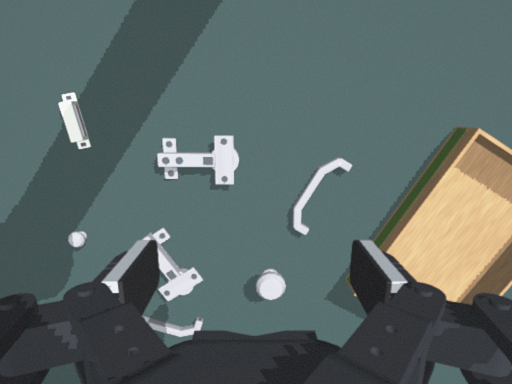

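The second view has the catch at (75,121), hinges at (200,160) and (172,270, partly hidden), the pull at (315,195), the large knob at (270,285) and the carton at right. The image is brighter, so I'll use a higher threshold and triangulate across the views.

```bash
python3 - <<'E'
from h import *
p,d,P2=wload("w2.npz");l,b=blobs(p,150,60,(0,0,512,300))
for i,st,ce in b:
    if st[4]>4000: continue
    ys,xs=np.nonzero(l==i);X=onplane(P2,np.c_[xs,ys],8)[:,:2]
    r=cv2.minAreaRect(X.astype(np.float32))
    print(i,st.tolist(),ce.round(1),"mean",X.mean(0).round(1),"rect",np.round(r[0],1),np.round(r[1],1),round(r[2],1))
C={}
p1,_,P1=wload("w1.npz")
def cen(p,t,roi):
    l,b=blobs(p,t,50,roi);b=max(b,key=lambda q:q[1][4]);return b[2]
T=np.load("top0.npz")["p"];S=np.load("scene0.npz")["p"];Pt=pose("top");Ps=pose("scene")
V=dict(w1=(p1,85,P1),w2=(p,150,P2),top=(T,100,Pt),scene=(S,100,Ps))
R=dict(hinge_near=dict(w1=(280,115,380,185),w2=(145,125,245,195),top=(220,215,275,260),scene=(195,145,245,190)),
 hinge_far=dict(w1=(245,210,330,300),top=(230,155,275,200),scene=(230,190,285,220)),
 catch=dict(w1=(190,75,225,145),w2=(50,85,95,155),top=(295,222,320,255),scene=(145,188,180,212)),
 knob=dict(w2=(245,260,300,305),top=(188,172,210,195),scene=(285,158,310,184)),
 pull=dict(w1=(410,140,490,230),w2=(285,150,360,245),top=(172,205,205,260),scene=(250,120,287,158)))
for k,r in R.items():
    c,i={},list(r)
    for v in r:c[v]=cen(V[v][0],V[v][1],r[v])
    for a in range(len(i)):
        for bb in range(a+1,len(i)):
            X,e=tri(V[i[a]][2],c[i[a]],V[i[bb]][2],c[i[bb]]);print(k,i[a],i[bb],X.round(1),round(e,1))
E
```

```text
1 [58, 92, 33, 57, 799] [ 72.2 120.2] mean [ 444.4 -148.2] rect [ 445.2 -147.1] [63.8 22.8] 23.4
3 [157, 135, 82, 50, 1942] [202.7 158.6] mean [451.5   9.5] rect [451.4   3.2] [59.6 98.1] 9.2
7 [294, 158, 58, 77, 837] [315.2 190.4] mean [456.8 152.9] rect [460.4 156.8] [ 32.7 106.4] 73.8
10 [437, 167, 20, 20, 92] [446.7 175.8] mean [399. 304.] rect [400.8 303.8] [ 7.8 28.9] 69.9
12 [447, 178, 23, 17, 109] [458.  185.8] mean [407.4 322.6] rect [407.7 322. ] [12.2 30.6] 57.9
29 [421, 196, 29, 31, 179] [435.4 212.2] mean [446.3 308.8] rect [445.2 309.8] [13.5 48.2] 74.5
36 [461, 201, 15, 15, 67] [467. 208.] mean [431.4 345.3] rect [430.2 344.9] [ 8.8 21.8] 79.4
37 [481, 200, 15, 16, 69] [487.1 206.8] mean [423.7 369.1] rect [423.6 368.6] [ 6.2 24.2] 69.8
53 [439, 211, 19, 20, 94] [447.8 221.7] mean [454.4 329. ] rect [452.2 328.2] [11.3 29.9] 80.9
55 [411, 213, 13, 19, 79] [417.5 222.3] mean [464.5 291.9] rect [463.5 292.1] [24.4 12.7] 5.4
75 [102, 228, 101, 72, 1908] [157.1 269. ] mean [611.3 -19.1] rect [624.5 -28. ] [ 97.  116.5] 46.8
79 [69, 231, 18, 16, 213] [ 77.1 238.3] mean [ 59
[... 795 characters left out ...]
r w1 top [602.8  -6.6  10.7] 2.8
hinge_far w1 scene [603.8  -4.4   6.8] 0.4
hinge_far top scene [604.6  -6.7   9.6] 2.6
catch w1 w2 [ 443.4 -145.7   12.9] 0.1
catch w1 top [ 444.9 -152.1  -26. ] 2.1
catch w1 scene [ 444.5 -145.8    2.8] 2.8
catch w2 top [ 445.2 -149.3    5.5] 1.3
catch w2 scene [ 446.  -147.3    6.2] 4.7
catch top scene [ 446.8 -147.3    6.3] 3.7
knob w2 top [588.3 129.   23. ] 2.7
knob w2 scene [590.1 130.9  19.3] 0.3
knob top scene [589.8 129.   20.2] 2.7
pull w1 w2 [455.3 152.2  10.6] 0.8
pull w1 top [457.  148.9  14.8] 4.9
pull w1 scene [456.  163.   -7.5] 1.1
pull w2 top [458.  151.9   4.3] 4.7
pull w2 scene [459.2 157.3  -2.9] 3.1
pull top scene [461.3 152.6   2.1] 6.5
```

The views agree to about 2–3 mm, with mid-heights near 8–10 mm and the knob near 20 mm, as expected. Next I'll work out the axes and the box frames.

```bash
python3 - <<'E'
from h import *
p1,d1,P1=wload("w1.npz");p2,d2,P2=wload("w2.npz");T=np.load("top0.npz")["p"];Pt=pose("top")
S=np.load("scene0.npz")["p"];Ps=pose("scene")
def an(k,p,t,P,roi,z):
    l,b=blobs(p,t,50,roi);i=max(b,key=lambda q:q[1][4])[0];ys,xs=np.nonzero(l==i)
    X=onplane(P,np.c_[xs,ys],z)[:,:2];m=X.mean(0);w,v=np.linalg.eigh(np.cov((X-m).T));a=v[:,1]
    q=(X-m)@a;r=(X-m)@np.array([-a[1],a[0]])
    n=np.array([-a[1],a[0]]);mid=m+a*(q.max()+q.min())/2+n*(r.max()+r.min())/2
    sel=abs(r)<99
    # centre-line of middle part: mean across of |q-qm|<10
    qm=(q.max()+q.min())/2;g=r[abs(q-qm)<12]
    wm=m+a*qm+n*(g.max()+g.min())/2
    print(k,"ang",round(np.degrees(np.arctan2(a[1],a[0]))%180,1),"bboxmid",mid.round(1),"waistmid",wm.round(1),"waistw",round(g.max()-g.min(),1),"len",round(np.ptp(q),1),round(np.ptp(r),1))
for nm,p,t,P,rr in (("w1",p1,85,P1,{"hn":(280,115,380,185),"hf":(245,210,330,300),"catch":(190,75,225,145),"pull":(410,140,490,230)}),
  ("w2",p2,150,P2,{"hn":(145,125,245,195),"catch":(50,85,95,155),"pull":(285,150,360,245)}),
  ("top",T,100,Pt,{"hn":(220,215,275,260),"hf":(230,155,275,200),"catch":(295,222,320,255),"pull":(172,205,205,260)}),
  ("scene",S,100,Ps,{"hn":(195,145,245,190),"hf":(230,190,285,220),"catch":(145,188,180,212),"pull":(250,120,287,158)})):
    for k,r in rr.items(): an(nm+" "+k,p,t,P,r,{"hn":13,"hf":13,"catch":10,"pull":8}[k])
# boxes from top view: minAreaRect of colour masks at rim
hsv=cv2.cvtColor(T,cv2.COLOR_RGB2HSV)
for nm,m,z,roi in (("carton",(hsv[...,0]<25)&(hsv[...,1]>80)&(hsv[...,2]>60),40,(60,165,170,295)),("tub",(T.min(2)>105),45,(335,170,425,272))):
    M=np.zeros(m.shape,np.uint8);x0,y0,x1,y1=roi;M[y0:y1,x0:x1]=m[y0:y1,x0:x1]
    n,l,st,ce=cv2.connectedComponentsWithStats(M);i=1+st[1:,4].argmax();ys,xs=np.nonzero(l==i)
    X=onplane(Pt,np.c_[xs,ys],z)[:,:2].astype(np.float32);r=cv2.minAreaRect(X);print(nm,st[i].tolist(),np.round(r[0],1),np.round(r[1],1),round(r[2],1))
E
```

```text
w1 hn ang 103.1 bboxmid [453.    4.7] waistmid [452.8   4.6] waistw 17.8 len 96.3 59.3
w1 hf ang 45.8 bboxmid [599.6  -7.7] waistmid [599.8  -7.9] waistw 20.0 len 98.3 60.1
w1 catch ang 24.1 bboxmid [ 444.6 -145.5] waistmid [ 444.6 -145.5] waistw 19.7 len 64.6 19.7
w1 pull ang 163.9 bboxmid [460.  157.1] waistmid [457.  146.6] waistw 11.2 len 106.8 35.9
w2 hn ang 102.7 bboxmid [452.6   4.2] waistmid [452.9   4.3] waistw 16.2 len 96.7 59.0
w2 catch ang 23.7 bboxmid [ 444.8 -145.9] waistmid [ 445.5 -147.5] waistw 18.8 len 63.5 22.7
w2 pull ang 163.6 bboxmid [460.4 156.8] waistmid [457.1 145.9] waistw 9.9 len 106.4 33.0
top hn ang 104.0 bboxmid [453.7   2.7] waistmid [453.7   2.7] waistw 18.0 len 98.0 60.5
top hf ang 46.2 bboxmid [601.1  -9.9] waistmid [601.4 -10.2] waistw 18.1 len 97.4 59.4
top catch ang 24.3 bboxmid [ 446.  -148.3] waistmid [ 446.  -148.3] waistw 19.6 len 63.9 19.6
top pull ang 163.9 bboxmid [460.6 153.8] waistmid [457.5 142.9] waistw 11.6 len 106.8 34.3
scene hn ang 107.7 bboxmid [458.1   2.1] waistmid [457.5   1.9] waistw 24.7 len 100.3 60.0
scene hf ang 52.8 bboxmid [604.6  -8.8] waistmid [605.   -9.1] waistw 23.6 len 97.1 61.3
scene catch ang 21.1 bboxmid [ 452.1 -146.3] waistmid [ 451.8 -145.7] waistw 24.8 len 64.3 26.1
scene pull ang 164.0 bboxmid [462.9 156.3] waistmid [459.7 145.3] waistw 12.2 len 112.4 36.0
carton [69, 176, 91, 109, 6325] [475.7 335.8] [163.4 237.7] 73.9
tub [343, 177, 76, 90, 5320] [ 487.7 -325.7] [218.1 165.3] 8.4
```

>>> {"method": "drive_tool", "body": {"plan": [[[-0.18,0.9,-5.3,-13,6.85],[-0.18,0.9,-5.3,-13,6.85],[-0.18,0.9,-5.3,-13,6.85],[-0.18,0.9,-5.3,-13,6.85],[-0.18,0.9,-5.3,-13,6.85],[-0.18,0.9,-5.3,-13,6.85],[-0.18,0.9,-5.3,-13,6.85],[-0.18,0.9,-5.3,-13,6.85],[-0.18,0.9,-5.3,-13,6.85],[-0.18,0.9,-5.3,-13,6.85],[-0.18,0.9,-5.3,-13,6.85],[-0.18,0.9,-5.3,-13,6.85],[-0.18,0.9,-5.3,-13,6.85],[-0.18,0,0,0,0],[-0.18,0,0,0,0],[-0.18,0,0,0,0]]]}}

```text
clock: 3.7
position: [453.7, 1.1, 79.9]
ee_rot: [0.782, -0.624, 0.0, -0.0]
contact_force: [-0.8, 0.1, 0.1]
gripper_width: 50.7
grasp_force: 0.0
```

```bash
cat >> h.py <<'E'
def st():
    s=read_state();M=Ro.from_quat(s["ee_rot"]).as_matrix()
    print("t",s["clock"],"pos",np.round(s["position"],1),"yaw",round(np.degrees(np.arctan2(M[1,1],M[0,1]))%360,1),"j",np.round(s["joints"],2),"w",round(float(s["gripper_width"]),1),"F",np.round(s["contact_force"],1),"tilt",np.round(M[:,2],3))
E
python3 - <<'E'
from h import *
st();save("w3",wshot("w3.npz"))
E
```

```text
t 3.7 pos [453.7   1.1  79.9] yaw 192.8 j [ 0.36  0.28 -0.6   0.   -0.69 -0.14] w 50.7 F [-0.8  0.1  0.1] tilt [ 0.001  0.    -1.   ]
```

View pics/w3.png

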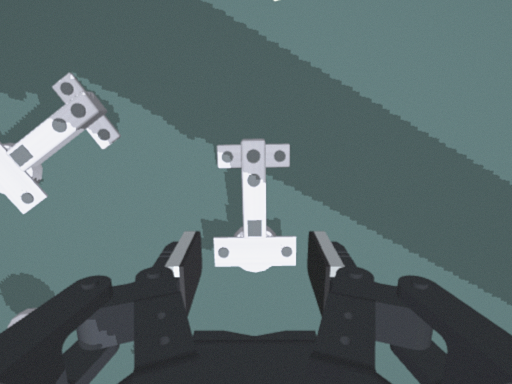

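The hinge is centred between the fingers and its arm is aligned at column 254, with the plate at (254,156) and the flange at (255,252). I'll check the fore-aft position.

```bash
python3 - <<'E'
from h import *
p,d,P=wload("w3.npz")
X=onplane(P,[(253.5,139),(255,271),(227,157),(280,156),(223,252),(287,251)],0)
for z,uv in ((16,(254,139)),(11,(255,271)),(4,(227.5,157)),(4,(280,156)),(13.5,(223,252)),(13.5,(287,251))): print(uv,z,onplane(P,uv,z)[0].round(1))
print(proj(P,[[453.7,1.1,16]]).round(1))
E
```

```text
(254, 139) 16 [463.9 -42.8  16. ]
(255, 271) 11 [441.6  51.4  11. ]
(227.5, 157) 4 [478.7 -25.6   4. ]
(280, 156) 4 [443.6 -34.3   4. ]
(223, 252) 13.5 [467.6  40.5  13.5]
(287, 251) 13.5 [423.2  29.5  13.5]
[[254.2 205.9]]
```

>>> {"method": "drive_tool", "body": {"plan": [[[-0.18,0,0,-18,0],[-0.18,0,0,-18,0],[-0.18,0,0,-18,0],[-0.18,0,0,-18,0],[-0.18,0,0,-5,0],[-0.18,0,0,0,0],[-0.18,0,0,0,0],[1,0,0,0,0],[1,0,0,0,0],[1,0,0,0,0],[1,0,0,0,0],[1,0,0,0,0],[1,0,0,0,0],[1,0,0,0,0],[1,0,0,0,0]]]}}

```text
clock: 5.0
position: [454.0, 2.0, 3.5]
ee_rot: [0.783, -0.622, 0.001, -0.001]
contact_force: [-1.5, 0.1, 5.1]
gripper_width: 14.4
grasp_force: 59.7
```

>>> {"method": "drive_tool", "body": {"plan": [[[1,0,0,15,0],[1,0,0,20,0],[1,0,0,22,0],[1,-2,17,3,-1.6],[1,-4,34,0,-2.7],[1,-4,34,0,-2.7],[1,-4,34,0,-2.7],[1,-4,34,0,-2.7],[1,-4,34,0,-2.7],[1,-4,34,0,-2.7],[1,-4,34,0,-2.7],[1,-4,34,0,-2.7],[1,-4,34,0,-2.7],[1,-3,26,0,-3.3],[1,0,0,0,0],[1,0,0,0,0],[1,0,0,0,0]]]}}

```text
clock: 6.42
position: [411.7, 350.0, 62.1]
ee_rot: [-0.601, 0.799, -0.0, -0.001]
contact_force: [0.3, -0.4, -0.5]
gripper_width: 14.2
grasp_force: 58.9
```

```bash
python3 - <<'E'
from h import *
st();save("w4",wshot("w4.npz"))
E
```

```text
t 6.4167 pos [411.7 350.   62.1] yaw 163.9 j [ 1.    0.43 -0.41 -0.   -0.73 -1.29] w 14.2 F [ 0.3 -0.4 -0.5] tilt [-0.001 -0.001 -1.   ]
```

View pics/w4.png

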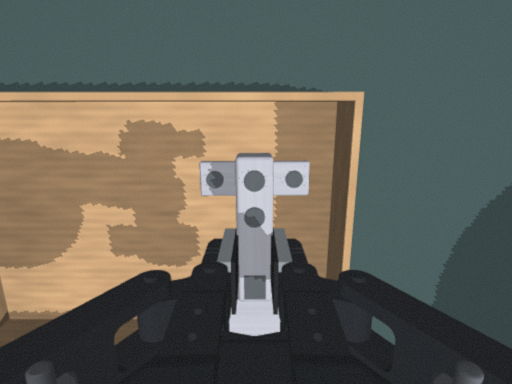

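The hinge is held level over the carton. The carton's rim corner shows at (363,93) and the nearest right wall at column ~345, with clearance to the plate at column 309. I'll check the numbers before lowering.

```bash
python3 - <<'E'
from h import *
p,d,P=wload("w4.npz")
for z,uv in ((40,(363,93)),(40,(0,93)),(4,(337,101)),(4,(327,280)),(62,(309,178)),(62,(200,178)),(62,(254,154))): print(uv,z,onplane(P,uv,z)[0].round(1))
C=np.array([475.7,335.8]);a=np.radians(-16.1);u=np.array([np.cos(a),np.sin(a)]);v=np.array([-u[1],u[0]])
for uv in ((363,93),): q=onplane(P,uv,40)[0][:2]-C;print("corner uv",q@u,q@v)
def h(px):
    x,y=px;z=d[y,x];(fx,fy,cx,cy),R,c=P;return (c+R@np.array([(x-cx)/fx*z,(y-cy)/fy*z,z]))
for px in ((100,180),(200,120),(310,120),(300,96),(450,150),(254,180)): print(px,h(px).round(1))
E
```

```text
(363, 93) 40 [339.9 296.1  40. ]
(0, 93) 40 [512.5 246.4  40. ]
(337, 101) 4 [344.2 298.2   4. ]
(327, 280) 4 [376.8 415.1   4. ]
(309, 178) 62 [378.1 324.9  62. ]
(200, 178) 62 [426.2 311.   62. ]
(254, 154) 62 [399.3 307.3  62. ]
corner uv -119.48193693944219 -75.75533153052929
(100, 180) [501.9 303.9   3.9]
(200, 120) [427.4 285.9   5.8]
(310, 120) [362.8 304.5   5.1]
(300, 96) [370.3 288.9  40.4]
(450, 150) [ 2.797e+02  3.483e+02 -3.000e-01]
(254, 180) [401.7 315.7  76.4]
```

>>> {"method": "drive_tool", "body": {"plan": [[[1,0,0,-18,0],[1,0,0,-18,0],[1,0,0,-12,0],[1,0,0,-6,0],[1,0,0,-1.5,0],[1,0,0,0,0],[1,0,0,0,0],[0.6,0,0,0,0],[0.4,0,0,0,0],[0.15,0,0,0,0],[0.15,0,0,0,0],[0.15,0,0,0,0]]]}}

```text
clock: 7.47
position: [412.3, 350.9, 6.8]
ee_rot: [-0.601, 0.799, 0.0, 0.0]
contact_force: [0.4, 0.4, -0.0]
gripper_width: 36.4
grasp_force: 0.0
```

>>> {"method": "drive_tool", "body": {"plan": [[[0.15,0,0,15,0],[0.15,0,0,25,0],[0.15,0,0,40,0],[0.15,0,0,40,0],[0.15,0,0,0,0],[0.15,0,0,0,0]]]}}

```text
clock: 7.97
position: [413.1, 352.2, 129.6]
ee_rot: [-0.601, 0.799, 0.001, 0.003]
contact_force: [-0.7, -0.5, -0.6]
gripper_width: 36.0
grasp_force: 0.0
```

```bash
python3 - <<'E'
from h import *
st();p=wshot("w5.npz");save("w5",p)
l,b=blobs(p,150,300,(100,50,420,300));print([(x[1].tolist(),x[2].round()) for x in b])
E
```

```text
t 7.9667 pos [413.1 352.2 129.6] yaw 163.9 j [ 1.    0.34 -0.34  0.   -0.88 -1.29] w 36.0 F [-0.7 -0.5 -0.6] tilt [ 0.004  0.006 -1.   ]
[([220, 130, 69, 112, 3076], array([256., 197.]))]
```

View pics/w5.png

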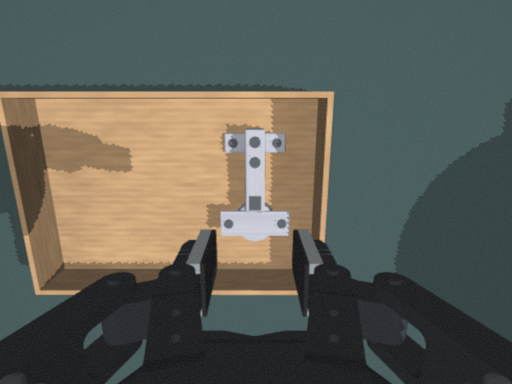

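The hinge lies flat in the carton with its plate at (255,143) and flange at (255,223), clear of the right wall. Next is the far hinge.

>>> {"method": "drive_tool", "body": {"plan": [[[-0.18,9,-17,-2,-1.5],[-0.18,17,-33,-4,-2.5],[-0.18,17,-33,-4,-2.5],[-0.18,17,-33,-4,-2.5],[-0.18,17,-33,-4,-2.5],[-0.18,17,-33,-4,-2.5],[-0.18,17,-33,-4,-2.5],[-0.18,17,-33,-4,-2.5],[-0.18,17,-33,-4,-2.5],[-0.18,17,-33,-4,-2.5],[-0.18,17,-33,-4,-2.5],[-0.18,7,-14,-4.5,-1.2],[-0.18,0,0,0,0],[-0.18,0,0,0,0],[-0.18,0,0,0,0]]]}}

```text
clock: 9.27
position: [597.1, -9.9, 79.0]
ee_rot: [-0.392, 0.92, 0.0, -0.001]
contact_force: [0.2, -0.0, 0.7]
gripper_width: 50.4
grasp_force: 0.0
```

```bash
python3 - <<'E'
from h import *
st();p=wshot("w6.npz");save("w6",p);P=wload("w6.npz")[2]
print("aim px",proj(P,[[598,-10.6,16]]).round(1))
E
```

```text
t 9.2667 pos [597.1  -9.9  79. ] yaw 136.2 j [ 0.25  0.49 -0.25 -0.   -0.84 -1.02] w 50.4 F [ 0.2 -0.   0.7] tilt [-0.003 -0.    -1.   ]
aim px [[252.  206.7]]
```

View pics/w6.png

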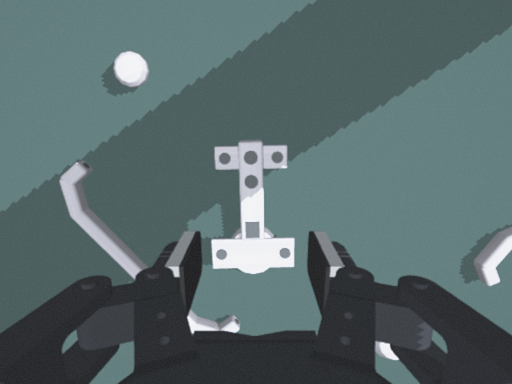

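The hinge is centred between the fingers with its arm at column ~251. The long pull passes left of and behind the left finger, and computes to over 30 mm clear. I'll grasp, lift and carry.

>>> {"method": "drive_tool", "body": {"plan": [[[-0.18,0,0,-18,0],[-0.18,0,0,-18,0],[-0.18,0,0,-18,0],[-0.18,0,0,-18,0],[-0.18,0,0,-6,0],[-0.18,0,0,0,0],[-0.18,0,0,0,0],[1,0,0,0,0],[1,0,0,0,0],[1,0,0,0,0],[1,0,0,0,0],[1,0,0,0,0],[1,0,0,0,0],[1,0,0,0,0]]]}}

```text
clock: 10.48
position: [599.1, -10.0, 3.7]
ee_rot: [-0.392, 0.92, -0.0, 0.001]
contact_force: [-0.7, 1.8, 6.5]
gripper_width: 14.3
grasp_force: 61.3
```

>>> {"method": "drive_tool", "body": {"plan": [[[1,0,0,15,0],[1,0,0,20,0],[1,0,0,22,0],[1,-5,17,3,1.4],[1,-11,34,0,2.7],[1,-11,34,0,2.7],[1,-11,34,0,2.7],[1,-11,34,0,2.7],[1,-11,34,0,2.7],[1,-11,34,0,2.7],[1,-11,34,0,2.7],[1,-11,34,0,2.7],[1,-11,34,0,2.7],[1,-9,20.5,0,2],[1,0,0,0,0],[1,0,0,0,0],[1,0,0,0,0]]]}}

```text
clock: 11.9
position: [484.9, 332.6, 62.0]
ee_rot: [-0.601, 0.799, -0.0, -0.001]
contact_force: [0.4, 0.4, -1.1]
gripper_width: 14.1
grasp_force: 60.4
```

```bash
python3 - <<'E'
from h import *
st();p=wshot("w7.npz");save("w7",p)
E
```

```text
t 11.9 pos [484.9 332.6  62. ] yaw 163.8 j [ 0.88  0.49 -0.29 -0.   -0.79 -1.16] w 14.1 F [ 0.4  0.4 -1.1] tilt [-0.001 -0.001 -1.   ]
```

View pics/w7.png

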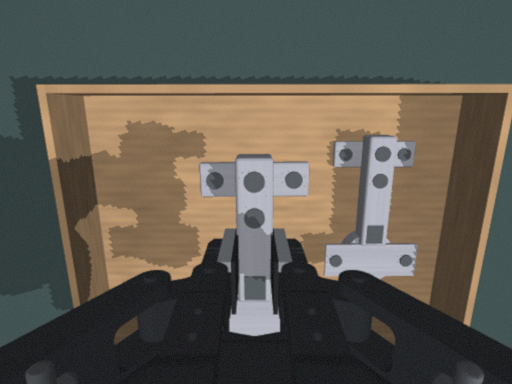

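The held hinge is level at column 254. The placed hinge lies to its right at columns 325–415, leaving a clear gap. Lower and release.

>>> {"method": "drive_tool", "body": {"plan": [[[1,0,0,-18,0],[1,0,0,-18,0],[1,0,0,-12,0],[1,0,0,-6,0],[1,0,0,-1.5,0],[1,0,0,0,0],[1,0,0,0,0],[0.6,0,0,0,0],[0.4,0,0,0,0],[0.2,0,0,0,0],[0.2,0,0,0,0],[0.2,0,0,15,0],[0.2,0,0,25,0],[0.2,0,0,40,0],[0.2,0,0,0,0]]]}}

```text
clock: 13.2
position: [489.0, 336.8, 94.1]
ee_rot: [-0.602, 0.799, 0.0, 0.007]
contact_force: [-0.0, 1.3, 0.3]
gripper_width: 34.2
grasp_force: 0.0
```

>>> {"method": "drive_tool", "body": {"plan": [[[-0.41,8.7,-16.9,0,7.1],[-0.41,8.7,-16.9,0,7.1],[-0.41,8.7,-16.9,0,7.1],[-0.41,8.7,-16.9,0,7.1],[-0.41,8.7,-16.9,0,7.1],[-0.41,8.7,-16.9,0,7.1],[-0.41,8.7,-16.9,0,7.1],[-0.41,8.7,-16.9,0,7.1],[-0.41,8.7,-16.9,0,7.1],[-0.41,8.7,-16.9,0,7.1],[-0.41,8.7,-16.9,0,7.1],[-0.41,8.7,-16.9,0,7.1],[-0.41,0,0,0,0],[-0.41,0,0,0,0]]]}}

```text
clock: 14.37
position: [590.0, 129.8, 86.6]
ee_rot: [0.983, -0.183, 0.0, -0.0]
contact_force: [-0.2, 0.1, -0.2]
gripper_width: 60.2
grasp_force: 0.0
```

```bash
python3 - <<'E'
from h import *
st();p=wshot("w8.npz");save("w8",p)
P=wload("w8.npz")[2];s=read_state()
print(proj(P,[[589.5,130.2,34]]))
l,b=blobs(p,120,300,(150,100,350,260))
for i,q,c in b: print(q.tolist(),c.round(1),onplane(P,c,30).round(1))
E
```

```text
t 14.3667 pos [590.  129.8  86.6] yaw 248.9 j [ 0.48  0.49 -0.23 -0.   -0.86  0.72] w 60.2 F [-0.2  0.1 -0.2] tilt [ 0.  0. -1.]
[[254.24028927 212.14197499]]
[227, 181, 58, 56, 2485] [255.7 208.6] [[590.2 128.9  30. ]]
```

View pics/w8.png

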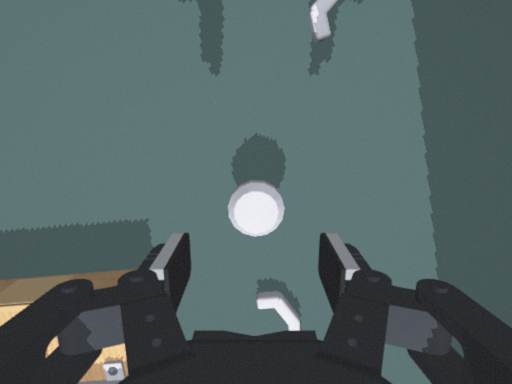

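The knob is centred between the fingers at (256,209). I'll grasp it and lift.

>>> {"method": "drive_tool", "body": {"plan": [[[-0.41,0,0,-20,0],[-0.41,0,0,-20,0],[-0.41,0,0,-20,0],[-0.41,0,0,-18,0],[-0.41,0,0,-6.5,0],[-0.41,0,0,0,0],[1,0,0,0,0],[1,0,0,0,0],[1,0,0,0,0],[1,0,0,0,0],[1,0,0,0,0],[1,0,0,0,0],[1,0,0,0,0],[1,0,0,15,0],[1,0,0,20,0],[1,0,0,25,0],[1,0,0,0,0]]]}}

```text
clock: 15.83
position: [592.5, 131.4, 67.1]
ee_rot: [0.983, -0.181, 0.004, -0.002]
contact_force: [0.8, 0.2, -0.7]
gripper_width: 35.6
grasp_force: 60.2
```

>>> {"method": "drive_tool", "body": {"plan": [[[1,-3,15,0,0],[1,-6,28,0,0],[1,-6,28,0,0],[1,-6,28,0,0],[1,-6,28,0,0],[1,-6,28,0,0],[1,-6,22,0,0],[1,-2,10.5,0,0],[1,0,0,0,0],[1,0,0,0,0]]]}}

```text
clock: 16.67
position: [548.1, 317.6, 61.7]
ee_rot: [0.983, -0.181, -0.0, 0.0]
contact_force: [0.6, -0.1, -0.8]
gripper_width: 35.5
grasp_force: 60.2
```

```bash
python3 - <<'E'
from h import *
st();p=wshot("w9.npz");save("w9",p)
E
```

```text
t 16.6667 pos [548.1 317.6  61.7] yaw 249.1 j [ 0.78  0.56 -0.17 -0.   -0.84  0.43] w 35.5 F [ 0.6 -0.1 -0.8] tilt [-0.001 -0.001 -1.   ]
```

View pics/w9.png

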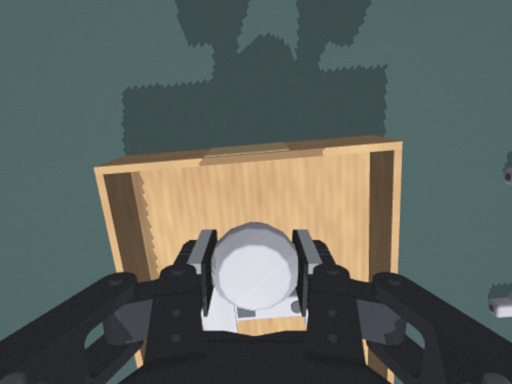

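The knob is held upright over the free end of the carton, with the end wall at row ~150 and the second hinge behind it at row ~300. Lower and release.

>>> {"method": "drive_tool", "body": {"plan": [[[1,0,0,-18,0],[1,0,0,-18,0],[1,0,0,-12,0],[1,0,0,-6,0],[1,0,0,-1.5,0],[1,0,0,0,0],[1,0,0,0,0],[0.1,0,0,0,0],[-0.1,0,0,0,0],[-0.3,0,0,0,0],[-0.3,0,0,0,0],[-0.3,0,0,0,0],[-0.3,0,0,15,0],[-0.3,0,0,25,0],[-0.3,0,0,40,0],[-0.3,0,0,0,0],[-0.3,0,0,0,0]]]}}

```text
clock: 18.13
position: [550.1, 319.4, 89.9]
ee_rot: [0.983, -0.181, 0.002, -0.003]
contact_force: [-0.4, 0.6, -1.4]
gripper_width: 55.0
grasp_force: 0.0
```

```bash
python3 - <<'E'
from h import *
st();p=wshot("w10.npz");P=wload("w10.npz")[2]
d=np.load("w10.npz")["d"]
l,b=blobs(p,130,300,(150,100,350,280))
for i,q,c in b:
    print(q.tolist(),c.round(1),onplane(P,c,34).round(1))
    x,y=c.astype(int);z=d[y,x];print("depth pt",P[2]+P[1]@np.array([(x-P[0][2])/P[0][0]*z,(y-P[0][3])/P[0][1]*z,z]))
E
```

```text
t 18.1333 pos [550.1 319.4  89.9] yaw 249.1 j [ 0.78  0.52 -0.15  0.   -0.89  0.43] w 55.0 F [-0.4  0.6 -1.4] tilt [ 0.005  0.004 -1.   ]
[150, 143, 200, 137, 12283] [258.  205.5] [[552.2 316.5  34. ]]
depth pt [553.8287459  315.91624489  38.36425358]
```

>>> {"method": "drive_tool", "body": {"plan": [[[-0.1,-8,-15,0,0.6],[-0.1,-16,-30,0,0.8],[-0.1,-16,-30,0,0.8],[-0.1,-16,-30,0,0.8],[-0.1,-16,-30,0,0.8],[-0.1,-12,-23,-3,0.8],[-0.1,-7.6,-14,-3,0],[-0.1,0,0,0,0],[-0.1,0,0,0,0]]]}}

```text
clock: 18.93
position: [456.4, 145.1, 80.1]
ee_rot: [0.99, -0.142, -0.001, 0.001]
contact_force: [-0.2, 2.1, -0.1]
gripper_width: 47.0
grasp_force: 0.0
```

```bash
python3 - <<'E'
from h import *
st();p=wshot("w11.npz");P=wload("w11.npz")[2];save("w11",p)
print("aim",proj(P,[[457,146,8]]).round(1))
E
```

```text
t 18.9333 pos [456.4 145.1  80.1] yaw 253.6 j [ 0.65  0.32 -0.54  0.   -0.71  0.64] w 47.0 F [-0.2  2.1 -0.1] tilt [-0.001 -0.001 -1.   ]
aim [[252.9 202. ]]
```

View pics/w11.png

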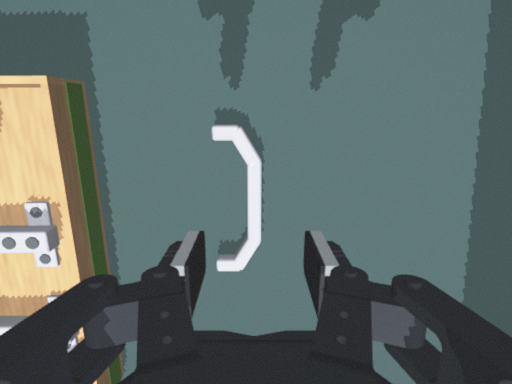

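The pull's bar is vertical in the image at column 255 and midway between the fingers, with its feet to the left. I'll grasp it and lift.

>>> {"method": "drive_tool", "body": {"plan": [[[-0.1,0,0,-18,0],[-0.1,0,0,-18,0],[-0.1,0,0,-18,0],[-0.1,0,0,-18,0],[-0.1,0,0,-6.5,0],[-0.1,0,0,0,0],[-0.1,0,0,0,0],[1,0,0,0,0],[1,0,0,0,0],[1,0,0,0,0],[1,0,0,0,0],[1,0,0,0,0],[1,0,0,0,0],[1,0,0,0,0],[1,0,0,15,0],[1,0,0,20,0],[1,0,0,25,0],[1,0,0,2,0],[1,0,0,0,0]]]}}

```text
clock: 20.57
position: [457.8, 146.6, 65.8]
ee_rot: [0.99, -0.142, 0.001, -0.002]
contact_force: [0.0, 0.7, -1.9]
gripper_width: 8.5
grasp_force: 58.8
```

>>> {"method": "drive_tool", "body": {"plan": [[[1,1,-16,0,1],[1,2,-34,0,1.8],[1,2,-34,0,1.8],[1,2,-34,0,1.8],[1,2,-34,0,1.8],[1,2,-34,0,1.8],[1,2,-34,0,1.8],[1,2,-34,0,1.8],[1,2,-34,0,1.8],[1,2,-34,0,1.8],[1,2,-34,0,1.8],[1,2,-34,0,1.8],[1,2,-34,0,1.8],[1,2,-20,0,1],[1,1.3,-11.2,0,1],[1,0,0,0,0],[1,0,0,0,0],[1,0,0,0,0]]]}}

```text
clock: 22.07
position: [484.4, -308.5, 63.2]
ee_rot: [0.997, 0.072, -0.001, -0.001]
contact_force: [0.2, 1.0, -1.4]
gripper_width: 8.3
grasp_force: 58.8
```

```bash
python3 - <<'E'
from h import *
st();p=wshot("w12.npz");P=wload("w12.npz")[2];d=np.load("w12.npz")["d"]
# rim & floor from depth, in tub frame
C=np.array([487.5,-324]);a=np.radians(8.4);u=np.array([np.cos(a),np.sin(a)]);v=np.array([-u[1],u[0]])
ys,xs=np.mgrid[0:384,0:512];(fx,fy,cx,cy),R,c=P
X=c+np.stack([(xs-cx)/fx*d,(ys-cy)/fy*d,d],-1)@R.T
U=(X[...,:2]-C)@u;V=(X[...,:2]-C)@v;Z=X[...,2]
rim=(Z>41)&(Z<49)&(ys<260)&(d>0)&(p.min(2)>100)
print("rim n",rim.sum(),"U",np.percentile(U[rim],[1,50,99]).round(1),"V",np.percentile(V[rim],[1,50,99]).round(1))
for k,lo in (("U",U),("V",V)): print(k,np.histogram(lo[rim],bins=np.arange(-120,121,8))[0].tolist())
fl=(abs(U)<60)&(abs(V)<50)&(d>0)&(Z<25)&(ys<230);print("floor z",np.percentile(Z[fl],[10,50,90]).round(1),fl.sum())
pl=(Z>50)&(Z<85)&(ys<250)&(p.min(2)>120)&(abs(U)<70);print("pull z",np.percentile(Z[pl],[5,50,95]).round(1),"U",np.percentile(U[pl],[1,99]).round(1),"V",np.percentile(V[pl],[1,99]).round(1))
E
```

```text
t 22.0667 pos [ 484.4 -308.5   63.2] yaw 278.3 j [-0.29  0.47 -0.32 -0.   -0.77  2.  ] w 8.3 F [ 0.2  1.  -1.4] tilt [-0.002  0.001 -1.   ]
rim n 14702 U [-14.4  92.1 106.7] V [-80.3  -1.8  75.5]
U [0, 0, 0, 0, 0, 0, 0, 0, 0, 0, 0, 0, 71, 379, 388, 406, 418, 440, 450, 469, 483, 499, 457, 481, 490, 519, 4347, 3421, 984, 0]
V [0, 0, 0, 0, 253, 3200, 271, 276, 284, 263, 286, 644, 660, 699, 667, 656, 699, 695, 474, 328, 329, 327, 334, 1788, 1569, 0, 0, 0, 0, 0]
floor z [3.8 4.7 5.5] 15099
pull z [68.3 71.1 72.3] U [10.1 50.8] V [ 5.5 43. ]
```

The rim and floor positions agree (rim ±78 mm, floor 4–5 mm) and the pull is level. Lower and release.

>>> {"method": "drive_tool", "body": {"plan": [[[1,0,0,-18,0],[1,0,0,-18,0],[1,0,0,-14,0],[1,0,0,-6,0],[1,0,0,-1.8,0],[1,0,0,0,0],[1,0,0,0,0],[0.7,0,0,0,0],[0.5,0,0,0,0],[0.3,0,0,0,0],[0.3,0,0,0,0],[0.3,0,0,0,0],[0.3,0,0,15,0],[0.3,0,0,25,0],[0.3,0,0,34,0],[0.3,0,0,0,0],[0.3,0,0,0,0]]]}}

```text
clock: 23.53
position: [486.8, -309.8, 82.8]
ee_rot: [0.997, 0.072, 0.003, 0.001]
contact_force: [-0.1, -0.3, -0.9]
gripper_width: 30.0
grasp_force: 0.0
```

>>> {"method": "drive_tool", "body": {"plan": [[[0.3,-3.5,14,0,2],[0,-7,28,0,2.6],[0,-7,28,0,2.6],[0,-7,28,0,2.6],[0,-7,28,0,2.6],[0,-6,24,0,2.6],[0,-3,13.4,0,0.6],[0,0,0,0,0],[0,0,0,0,0]]]}}

```text
clock: 24.28
position: [444.4, -145.4, 80.0]
ee_rot: [0.978, 0.207, -0.001, -0.0]
contact_force: [-0.1, -0.9, 0.0]
gripper_width: 42.6
grasp_force: 0.0
```

```bash
python3 - <<'E'
from h import *
st();p=wshot("w13.npz");P=wload("w13.npz")[2];s=read_state()
print("aim",proj(P,[[444.8,-145.8,15]]).round(1))
l,b=blobs(p,110,300,(190,100,320,290))
for i,q,c in b:
    ys,xs=np.nonzero(l==i);X=onplane(P,np.c_[xs,ys],10)[:,:2].astype(np.float32);r=cv2.minAreaRect(X)
    print(q.tolist(),c.round(1),np.round(r[0],1),np.round(r[1],1),round(r[2],1))
E
```

```text
t 24.2833 pos [ 444.4 -145.4   80. ] yaw 293.9 j [ 0.03  0.3  -0.57 -0.   -0.7   1.96] w 42.6 F [-0.1 -0.9  0. ] tilt [-0.001 -0.    -1.   ]
aim [[255.3 205.4]]
[242, 156, 26, 87, 1978] [255.3 200. ] [ 446.4 -144.6] [62.5 17.2] 24.6
```

>>> {"method": "drive_tool", "body": {"plan": [[[0,1,0.5,-18,0],[0,0,0,-18,0],[0,0,0,-18,0],[0,0,0,-18,0],[0,0,0,-6,0],[0,0,0,0,0],[0,0,0,0,0],[1,0,0,0,0],[1,0,0,0,0],[1,0,0,0,0],[1,0,0,0,0],[1,0,0,0,0],[1,0,0,0,0],[1,0,0,0,0],[1,0,0,15,0],[1,0,0,20,0],[1,0,0,25,0],[1,0,0,0,0]]]}}

```text
clock: 25.83
position: [448.8, -145.4, 66.6]
ee_rot: [0.978, 0.207, 0.004, 0.001]
contact_force: [0.0, -0.4, 0.4]
gripper_width: 14.5
grasp_force: 58.8
```

>>> {"method": "drive_tool", "body": {"plan": [[[1,3,-14,0,-1.6],[1,7,-32,0,-2],[1,7,-32,0,-2],[1,7,-32,0,-2],[1,7,-32,0,-2],[1,7,-32,0,-2],[1,6,-26,0,-2],[1,3,-14.3,0,-2],[1,0,0,0,0],[1,0,0,0,0],[1,0,0,0,0]]]}}

```text
clock: 26.75
position: [492.2, -358.8, 62.0]
ee_rot: [0.997, 0.072, -0.0, -0.0]
contact_force: [-0.5, 0.7, -0.5]
gripper_width: 14.5
grasp_force: 58.8
```

```bash
python3 - <<'E'
from h import *
st();p,d=get_image("top");P=pose("top")
p2=wshot("w14.npz");save("w14",p2)
E
```

```text
t 26.75 pos [ 492.2 -358.8   62. ] yaw 278.3 j [-0.36  0.52 -0.24 -0.   -0.81  2.08] w 14.5 F [-0.5  0.7 -0.5] tilt [-0.001  0.001 -1.   ]
```

View pics/w14.png

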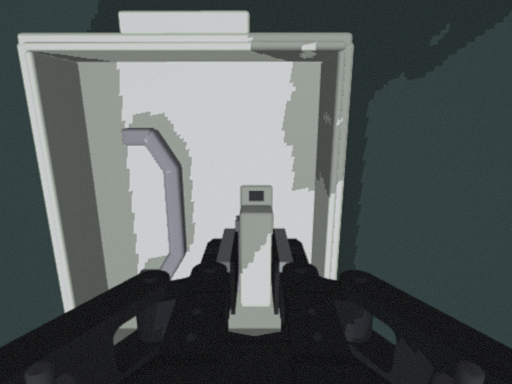

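The pull lies flat at left with its bar near column 175. The catch is held at column 256, and the right inner wall's foot is at about column 315, so there is room. Lower, release and retreat.

>>> {"method": "drive_tool", "body": {"plan": [[[1,0,0,-18,0],[1,0,0,-18,0],[1,0,0,-12,0],[1,0,0,-6,0],[1,0,0,-1.7,0],[1,0,0,0,0],[1,0,0,0,0],[0.6,0,0,0,0],[0.45,0,0,0,0],[0.34,0,0,0,0],[0.34,0,0,0,0],[0.34,0,0,0,0],[0.34,0,0,15,0],[0.34,0,0,25,0],[0.34,0,0,40,0],[0.34,-10,30,40,0],[0.34,-10,30,20,0],[0.34,0,0,0,0],[0.34,0,0,0,0]]]}}

```text
clock: 28.43
position: [475.1, -304.4, 141.4]
ee_rot: [0.997, 0.073, 0.002, 0.001]
contact_force: [-0.2, 0.2, -0.0]
gripper_width: 28.3
grasp_force: 0.0
```

```bash
python3 - <<'E'
from h import *
st();p,d=get_image("scene");w=wshot("w15.npz")
def pts(P,d):
    ys,xs=np.mgrid[0:384,0:512];(fx,fy,cx,cy),R,c=P
    return c+np.stack([(xs-cx)/fx*d,(ys-cy)/fy*d,d],-1)@R.T
P=wload("w15.npz")[2];d=np.load("w15.npz")["d"];X=pts(P,d)
def clus(X,ok,C,deg,zlo,zhi,hu,hv):
    a=np.radians(deg);u=np.array([np.cos(a),np.sin(a)]);v=np.array([-u[1],u[0]])
    U=(X[...,:2]-C)@u;V=(X[...,:2]-C)@v;Z=X[...,2]
    m=(ok&(abs(U)<hu)&(abs(V)<hv)&(Z>zlo)&(Z<zhi)).astype(np.uint8)
    n,l,st_,_=cv2.connectedComponentsWithStats(m)
    for i in range(1,n):
        if st_[i,4]<25: continue
        k=l==i;print("n",st_[i,4],"U",np.percentile(U[k],[2,98]).round(0),"V",np.percentile(V[k],[2,98]).round(0),"z",np.percentile(Z[k],[5,50,95]).round(1))
print("tub wrist");clus(X,d>0,np.array([487.5,-326]),8.4,8.5,60,80,60)
T,dt=get_image("top");Xt=pts(pose("top"),dt)
print("tub top");clus(Xt,dt>0,np.array([487.5,-326]),8.4,9,200,80,60)
print("carton top");clus(Xt,dt>0,np.array([476.5,338]),-16.1,9,100,106,66)
T0=np.load("top0.npz")["p"]
for n,r in (("long",(222,133,302,160)),("small",(290,174,308,194))):
    f=lambda p:max(blobs(p,100,10,r)[1],key=lambda q:q[1][4]);a,b=f(T0),f(T);print(n,a[2].round(1),b[2].round(1),a[1][4],b[1][4])
E
```

```text
t 28.4333 pos [ 475.1 -304.4  141.4] yaw 278.4 j [-0.28  0.36 -0.27 -0.   -0.93  2.  ] w 28.3 F [-0.2  0.2 -0. ] tilt [ 0.004 -0.001 -1.   ]
tub wrist
n 1795 U [-51.  52.] V [14. 45.] z [13.8 15.4 16.7]
n 1153 U [-23.  21.] V [-42. -25.] z [11.3 19.3 20.6]
tub top
carton top
n 186 U [58. 92.] V [-20.  15.] z [27.4 34.6 39.8]
n 407 U [-16.  37.] V [-49.  42.] z [12.8 18.  22.6]
n 420 U [-91. -38.] V [-52.  39.] z [13.4 17.7 22.1]
long [261.1 144.4] [261.2 144.4] 347 345
small [298.2 182.4] [298.2 182. ] 52 41
```

All five pieces lie flat at the expected heights and apart from each other, and the two leftover pieces haven't moved. Handing in.

```bash
python3 -c "
from bench import *
print(job_done())"
```

```text
the job is handed in; nothing more can be done
None
```

Job handed in at about 28 s of the 112 s allowed (verdict not shown): both hinges and the large knob are in the carton and the short pull and catch are in the tub, all measured flat and apart, with the long pull and small knob unmoved.

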